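Start the shop timer against the bench stop

ROBOT

A 6-joint arm with a two-finger parallel gripper is mounted at the origin on the work surface; the furniture and walls round the work are solid. World frame = base frame: x ahead of the robot, y to its left, z up, the work surface at z = 0. Lengths are in mm, angles in rad, forces in N, time in s.
With the tool pointing down it reaches from about 275 to 850 mm from the base axis. Payload 5.2 kg.
Tool frame: the origin (TCP) lies at the very end of the fingers, on their centre line; the grasp point (between the pads) lies 19 mm behind it; z points along the fingers, y is the line along which they close (so a half turn about z gives the same grasp; the last joint's range is limited). The gripper opens to 85 mm and grips with 20 to 120 N. Pads are 22 mm wide; open, the fingers measure 114 mm over their backs; the gripper's body (76 mm by 85 mm) begins 54 mm behind the grasp point. The pads swing forward as they close: fully open they stand 13 mm farther back than shut.
Start: joints at [-1.452, 0.259, 1.535, -0, 1.348, -0.203], TCP at [173.972, -521.765, 231.31] pointing down, gripper open.
Joint ranges: [-3.14, 3.14], [-0.91, 2.08], [0.19, 2.58], [-1.22, 4.36], [0.22, 2.71], [-3.12, 3.12]. Speed limits (rad/s): [2.57, 2.57, 3.14, 3.14, 3.14, 3.14].

INTERFACE

Orientations are given as a 3x3 rotation matrix whose columns are the frame's x, y, z axes.
In Python, from rig import env gives the robot as it stands.
- The arm moves only by the tool play_rows, never from a script. Its argument "steps" is a list of rows, each an object with "travel": the shift along the tool's x, y, z in cm, a list of three; "rotation": the turn, a rotation vector about the tool's x, y, z in rad, a list of three. A call has 1 to 20 rows; each row is the pose to reach, as a shift and turn from the pose commanded when the call began, along the tool's axes at that moment; what a row does not reach only later rows make up. A row lasts 1/12 s, in which the tool goes at most 41.7 mm and 7.16 degrees, less where a joint would pass 70% of its speed; a pose out of reach is approached as far as the arm can. A call with a gripper value outside its range is refused whole. "fingers" is the opening, from -1 (shut) to 1 (fully open), set as the call begins (left out, the last holds). The fingers move at their own pace and stop on an object; "squeeze" is the grip in N (left out, the last holds). Time passes only in rows, so rows that repeat a pose let the fingers close. It gives the time, the measured TCP pose, the force, the opening and the grip force at its end, in the units of the state.
- env.read_state(): the state, without advancing time (a new reading comes with each control period).
- env.read_camera(name): name is "side" or "top" or "wrist"; returns the picture (400x640x3 uint8, red, green, blue); there is no depth.
- env.camera_info(name): a dict with "intrinsics" (3x3 intrinsics, pixels), "R" (3x3) and "t" (3): a world point X has camera coordinates R X + t. Camera axes: x right, y down, z forward; pixel columns grow to the right and rows downward; lengths in mm; the calibration is good to about 2 mm. The wrist camera is an equidistant fisheye: a pixel r from the principal point sees the ray r / f radians off the axis. A picture is of the moment at which its call begins: read the wrist's pose just before it. camera_info takes no time and is no camera call; for the wrist camera it gives the pose at the moment of the call.
- env.finish_job(): hands the job in; it is judged then, once.
The state is a dict: "t": time; "q": joint angles; "joint_vel": joint speeds; "tau": joint torques, N m; "ee_pos": TCP position; "ee_rot": TCP orientation; "wrist_force": force on the tool from outside, world axes, zero at the start; "ft_torque": the same for the moment, N m; "opening": opening from 0.0 (shut) to 1.0 (fully open); "finger_force": force on a finger pad.
Only numpy, scipy, OpenCV 4.12 (cv2) and the standard library are available. Lean on these libraries where they do the work, as an engineer would, in place of code of your own. Each camera call takes 0.05 s, during which the arm holds its last target. There are 200 camera calls.

TASK

Start the loose shop timer. Bring it up to the fixed steel bench stop and set it flat on the bench with its plain end square against the middle of the stop's flat face, then press the push button in its other end fully in, so that the stop takes the push, and let the button spring out again. Leave the timer there against the stop.

Things in the scene. Friction and masses are not known exactly. Their poses are not given: they have to be found in the camera images.
- timer_center (a point): Loose shop timer: flat grey plastic case, 50 mm wide (x), 100 long (y), 38 high, 0.2 kg, dark display and two dummy keys on top. Point: centre of the case, 19 mm above the bench. Its y axis runs from the button end to the plain end, whose face is 50 mm from the point; at the start it points roughly to the robot's left (within 25 degrees). Grasp from above across the 50 mm width.
- button_tip (a point): Centre of the outer face of the timer's push button: a bare metal plunger 23 mm across in a dark 30 mm collar, sticking out level from the timer's -y end. While it is out, the point is 12 mm beyond the end of the case, on its centre line, 19 mm above the bench. Same axes as the timer; it is pushed level, along the timer's +y.
- start_button (a joint): How far the button is pushed in, m: 0 out, 0.006 fully in. A spring returns it: it starts to move at about 2 N and is fully in at about 6 N, more than the bench's friction on the timer, which slides away unless it is braced.
- stop_face (a point): Fixed bare steel stop bolted to the bench: an upright plate 120 mm wide (x), 45 high, 12 thick, with a foot behind it (62 mm deep from the face). Point: in the flat face that the timer goes against, mid-width, 19 mm above the bench. Its y axis points level into the plate; the face looks along -y, roughly to the robot's right (within 17 degrees).

How it is judged:
By the outcome, as a careful person would: the job done as asked, in the order asked, and still so for the second after the job is handed in, with the robot touching nothing.
It also fails if it takes over 54 s, if anything falls off the work surface, if the arm or the gripper's body presses on something with over 40 N, if the wrist force passes 120 N, or if a joint passes its speed limit or range.

## Working session

There is one attempt and no reset: what is moved stays moved. The work goes in short steps, Python scripts to look and compute and a tool call to move; the robot and the scene stay as the last step left them, time stands still between calls to the robot, and variables do not carry over. Pictures are saved under pics/ and viewed, at most 10 in all, crops included, and the job is handed in when it is done.

Besides the shell and the picture viewer there is one more tool, called after "Call:" as name(argument=value, ...) on one line, values as JSON. play_rows: Moves the arm, as the interface text tells. Its arguments: {"type":"object","properties":{"steps":{"type":"array"},"fingers":{"type":"number"},"squeeze":{"type":"number"}},"required":["steps"]}

```bash
mkdir -p pics; ls; python3 - <<'E'
from rig import env
import cv2,numpy as np
for n in ["top","side"]:
    im=env.read_camera(n); cv2.imwrite(f"pics/{n}0.png",im[:,:,::-1])
    c=env.camera_info(n); print(n,np.round(c["intrinsics"],1).tolist(),"pos",np.round(-np.array(c["R"]).T@np.array(c["t"])),np.round(c["R"],2).tolist())
s=env.read_state(); print(s["t"],s["ee_pos"],np.round(s["ee_rot"],3).tolist(),s["opening"])
E
```

```text
pics
top [[428.9, 0.0, 318.9], [0.0, 428.9, 194.9], [0.0, 0.0, 1.0]] pos [ 420.  -51. 1052.] [[0.0, -1.0, -0.02], [-1.0, 0.0, -0.03], [0.03, 0.02, -1.0]]
side [[482.9, 0.0, 326.4], [0.0, 482.9, 203.2], [0.0, 0.0, 1.0]] pos [398. 901. 565.] [[-1.0, -0.07, 0.02], [-0.05, 0.46, -0.88], [0.05, -0.88, -0.47]]
0.1 [ 173.92089482 -521.28833474  230.56038036] [[0.949, 0.316, -0.0], [0.316, -0.949, 0.002], [0.0, -0.002, -1.0]] 0.9979624006442313
```

View pics/top0.png

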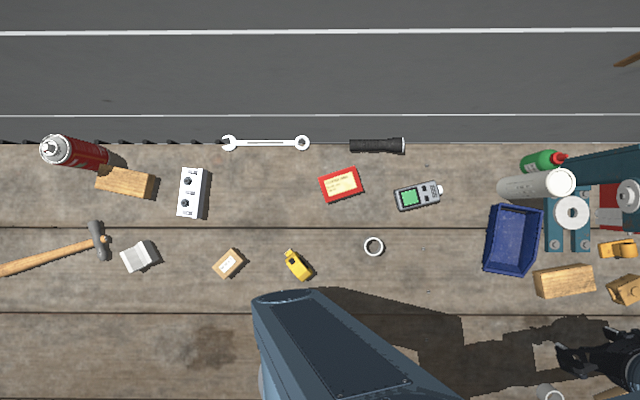

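View pics/side0.png

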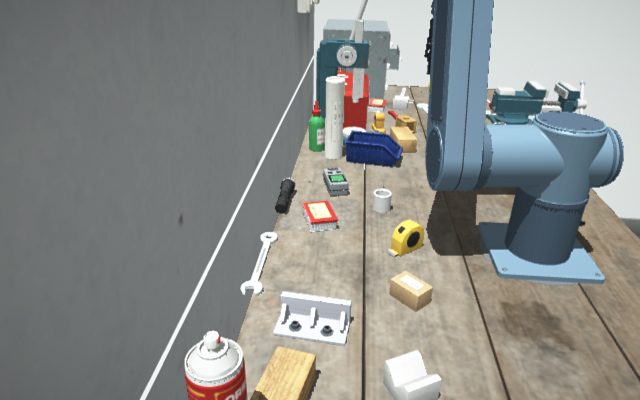

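```bash
cat > h.py <<'E'
import numpy as np,cv2
from rig import env
def ray(n,uv,z,c=None):
    c=c or env.camera_info(n);R=np.array(c["R"]);t=np.array(c["t"]);K=np.array(c["intrinsics"])
    uv=np.atleast_2d(np.array(uv,float)); o=-R.T@t
    d=np.c_[(uv[:,0]-K[0,2])/K[0,0],(uv[:,1]-K[1,2])/K[1,1]]
    if n=="wrist":
        th=np.hypot(d[:,0],d[:,1])[:,None]; d=np.c_[d*np.sinc(th/np.pi)/1,np.cos(th)]
    else: d=np.c_[d,np.ones(len(d))]
    d=d@R; return o+d*((z-o[2])/d[:,2])[:,None]
def proj(n,P,c=None):
    c=c or env.camera_info(n);K=np.array(c["intrinsics"]);X=np.array(P)@np.array(c["R"]).T+np.array(c["t"])
    if n=="wrist":
        r=np.hypot(X[:,0],X[:,1]);th=np.arctan2(r,X[:,2]);x=X[:,:2]/r[:,None]*th[:,None]
    else: x=X[:,:2]/X[:,2:]
    return x*K[0,0]+K[:2,2]
E
python3 - <<'E'
from h import *
im=cv2.imread("pics/top0.png")
a=cv2.resize(im[155:235,380:460],(400,400),interpolation=cv2.INTER_CUBIC)
b=cv2.resize(im[155:235,155:235],(400,400),interpolation=cv2.INTER_CUBIC)
cv2.imwrite("pics/crop.png",np.hstack([a,b]))
E
```

```text
(no output)
```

View pics/crop.png

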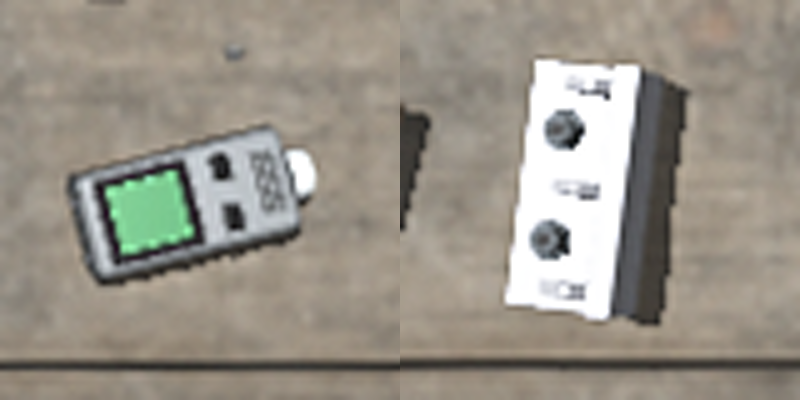

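The left half shows the timer, its button pointing right and its top corners at about (394,191), (434,181), (440,202), (400,212) in the full top image. The right half shows the stop: white foot and plate, with the dark face on the right, top edge from about (203,168) to (197,219).

```bash
python3 - <<'E'
from h import *
f=lambda p,o:np.array(p)/5+o-0.4
T=f([(70,178),(272,128),(298,235),(98,283)],np.array([380,155]))
P=ray("top",T,38)[:,:2]; print("timer",P.round(1).tolist(),"c",P.mean(0).round(1))
print("sides",[np.linalg.norm(P[i]-P[(i+1)%4]).round(1) for i in range(4)])
ax=(P[0]-P[1]+P[3]-P[2]); ax/=np.linalg.norm(ax); print("y axis",ax.round(3),"yaw from +Y deg",np.degrees(np.arctan2(-ax[0],ax[1])))
S=f([(241,65),(210,320)],np.array([155,155]))
for z in(45,):
    Q=ray("top",S,z)[:,:2]; d=Q[0]-Q[1]; print(z,Q.round(1).tolist(),"mid",Q.mean(0).round(1),np.linalg.norm(d),"normal yaw",np.degrees(np.arctan2(-(-d[1]),-0+d[0]))) 
B=f([(288,85),(258,323)],np.array([155,155])); Q=ray("top",B,0)[:,:2]; print("bottom?",Q.round(1).tolist())
F=f([(137,60),(106,303)],np.array([155,155])); Q=ray("top",F,5)[:,:2]; print("foot back",Q.round(1).tolist())
E
```

```text
timer [[459.1, -210.6], [482.6, -305.7], [432.2, -317.5], [409.6, -223.5]] c [ 445.9 -264.3]
sides [np.float64(98.0), np.float64(51.8), np.float64(96.7), np.float64(51.2)]
y axis [-0.237  0.971] yaw from +Y deg 13.712774995695925
45 [[512.5, 240.0], [392.1, 253.7]] mid [452.3 246.8] 121.17736432879101 normal yaw -6.5265555745722335
bottom? [[506.7, 229.6], [389.4, 243.6]]
foot back [[518.7, 302.9], [399.3, 317.1]]
```

Call:
play_rows(steps=[{"travel":[33.9,-15.8,7],"rotation":[0,0,-1.489]},{"travel":[33.9,-15.8,7],"rotation":[0,0,-1.489]},{"travel":[33.9,-15.8,7],"rotation":[0,0,-1.489]},{"travel":[33.9,-15.8,7],"rotation":[0,0,-1.489]},{"travel":[33.9,-15.8,7],"rotation":[0,0,-1.489]},{"travel":[33.9,-15.8,7],"rotation":[0,0,-1.489]},{"travel":[33.9,-15.8,7],"rotation":[0,0,-1.489]},{"travel":[33.9,-15.8,7],"rotation":[0,0,-1.489]},{"travel":[33.9,-15.8,7],"rotation":[0,0,-1.489]},{"travel":[33.9,-15.8,7],"rotation":[0,0,-1.489]},{"travel":[33.9,-15.8,7],"rotation":[0,0,-1.489]},{"travel":[33.9,-15.8,7],"rotation":[0,0,-1.489]},{"travel":[33.9,-15.8,7],"rotation":[0,0,-1.489]},{"travel":[33.9,-15.8,7],"rotation":[0,0,-1.489]},{"travel":[33.9,-15.8,7],"rotation":[0,0,-1.489]},{"travel":[33.9,-15.8,7],"rotation":[0,0,-1.489]}], fingers=1, squeeze=40)

```text
t: 1.43
ee_pos: [445.4, -264.9, 161.2]
ee_rot: [[-0.235, 0.972, -0.0], [0.972, 0.235, 0.0], [0.0, -0.0, -1.0]]
wrist_force: [-0.2, -0.2, -0.7]
opening: 1.001
finger_force: 0.0
```

```bash
python3 - <<'E'
from h import *
c=env.camera_info("wrist"); im=env.read_camera("wrist"); cv2.imwrite("pics/w1.png",im[:,:,::-1])
s=env.read_state(); print(s["t"],s["ee_pos"].round(1) if hasattr(s["ee_pos"],"round") else s["ee_pos"],np.round(s["ee_rot"],3).tolist(),np.round(s["q"],2))
R=np.array(c["R"]); print(np.round(c["intrinsics"],1).tolist(),"pos",(-R.T@np.array(c["t"])).round(1),R.round(3).tolist())
np.savez("w1.npz",**{k:np.array(v) for k,v in c.items() if k in("intrinsics","R","t")})
y=np.array([-.237,.971]);x=np.array([.971,.237]);C=np.array([445.9,-264.3])
print("expected corners px",proj("wrist",[[*(C+a*25*x+b*50*y),38] for a,b in[(-1,1),(1,1),(1,-1),(-1,-1)]],c).round(1).tolist())
E
```

```text
1.4833 [ 445.4 -264.9  161.3] [[-0.235, 0.972, -0.0], [0.972, 0.235, 0.0], [0.0, -0.0, -1.0]] [-0.75  0.26  1.71  0.    1.17 -0.99]
[[309.7, 0.0, 322.5], [0.0, 309.7, 200.1], [0.0, 0.0, 1.0]] pos [ 426.6 -184.4  304. ] [[0.972, 0.234, -0.001], [0.222, -0.923, 0.315], [0.073, -0.306, -0.949]]
expected corners px [[293.6, 138.4], [351.6, 138.3], [349.0, 243.5], [296.8, 243.6]]
```

View pics/w1.png

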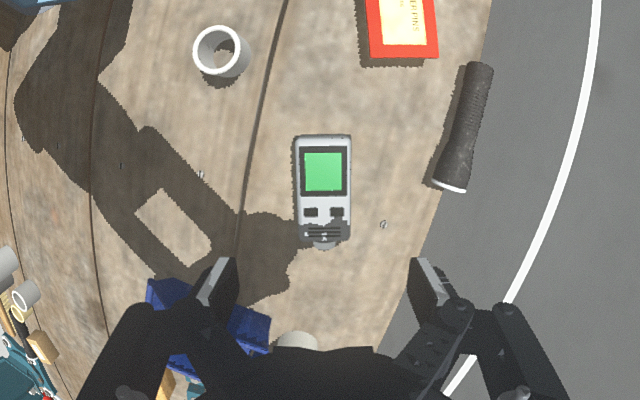

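The view shows the timer top at (294–351, 135–241), matching the predicted corners to within about 3 px, so the pose is confirmed. The fingers straddle it, so I descend and grip.

Call:
play_rows(steps=[{"travel":[0.1,0,4],"rotation":[0,0,0]},{"travel":[0.2,0,8],"rotation":[0,0,0]},{"travel":[0.2,0,11],"rotation":[0,0,0]},{"travel":[0.2,0,13.5],"rotation":[0,0,0]},{"travel":[0.2,0,15],"rotation":[0,0,0]},{"travel":[0.2,0,15.4],"rotation":[0,0,0]},{"travel":[0.2,0,15.4],"rotation":[0,0,0]},{"travel":[0.2,0,15.4],"rotation":[0,0,0]}])

```text
t: 2.15
ee_pos: [445.5, -263.3, 8.0]
ee_rot: [[-0.237, 0.972, 0.001], [0.972, 0.237, -0.001], [-0.001, 0.001, -1.0]]
wrist_force: [0.6, 0.8, 0.8]
opening: 1.003
finger_force: 0.0
```

Call:
play_rows(steps=[{"travel":[0,0,0],"rotation":[0,0,0]},{"travel":[0,0,0],"rotation":[0,0,0]},{"travel":[0,0,0],"rotation":[0,0,0]},{"travel":[0,0,0],"rotation":[0,0,0]},{"travel":[0,0,0],"rotation":[0,0,0]},{"travel":[0,0,0],"rotation":[0,0,0]},{"travel":[0,0,0],"rotation":[0,0,0]},{"travel":[0,0,0],"rotation":[0,0,0]},{"travel":[0,0,0],"rotation":[0,0,0]},{"travel":[0,0,0],"rotation":[0,0,0]}], fingers=-1, squeeze=40)

```text
t: 2.98
ee_pos: [445.8, -263.3, 8.7]
ee_rot: [[-0.238, 0.971, 0.002], [0.971, 0.238, -0.002], [-0.002, 0.001, -1.0]]
wrist_force: [-0.2, 0.3, 5.4]
opening: 0.577
finger_force: 41.0
```

Call:
play_rows(steps=[{"travel":[0,0,-3],"rotation":[0,0,0]},{"travel":[0,0,-6.5],"rotation":[0,0,0]},{"travel":[0,0,-10],"rotation":[0,0,0]},{"travel":[2,0.5,-12],"rotation":[0,0,0]},{"travel":[5,1.2,-12],"rotation":[0,0,0.03]},{"travel":[8.5,2,-12],"rotation":[0,0,0.07]},{"travel":[12,2.8,-12],"rotation":[0,0,0.1]},{"travel":[15.5,3.6,-12],"rotation":[0,0,0.13]},{"travel":[19,4.4,-12],"rotation":[0,0,0.16]},{"travel":[22.5,5.2,-12],"rotation":[0,0,0.19]},{"travel":[26,6,-12],"rotation":[0,0,0.22]},{"travel":[29.5,6.9,-12],"rotation":[0,0,0.25]},{"travel":[33,7.7,-12],"rotation":[0,0,0.28]},{"travel":[36,8.4,-12],"rotation":[0,0,0.31]},{"travel":[38.5,9,-12],"rotation":[0,0,0.34]},{"travel":[40,9.3,-12],"rotation":[0,0,0.353]},{"travel":[40,9.3,-12],"rotation":[0,0,0.353]},{"travel":[40,9.3,-12],"rotation":[0,0,0.353]}])

```text
t: 4.48
ee_pos: [440.0, 148.6, 127.5]
ee_rot: [[0.11, 0.994, 0.0], [0.994, -0.11, -0.0], [-0.0, 0.0, -1.0]]
wrist_force: [-1.3, -0.5, -1.7]
opening: 0.582
finger_force: 43.2
```

```bash
python3 - <<'E'
from h import *
c=env.camera_info("wrist"); im=env.read_camera("wrist"); cv2.imwrite("pics/w2.png",im[:,:,::-1])
s=env.read_state(); print(s["t"],np.round(s["ee_pos"],1),np.round(s["ee_rot"],3).tolist())
np.savez("w2.npz",**{k:np.array(v) for k,v in c.items() if k in("intrinsics","R","t")})
print(proj("wrist",[[512.5,240,45],[392.1,253.7,45],[512.5,240,0],[392.1,253.7,0]],c).round(1).tolist())
E
```

```text
4.5333 [440.2 147.8 127.5] [[0.111, 0.994, 0.0], [0.994, -0.111, -0.0], [-0.0, 0.0, -1.0]]
[[407.7, 81.6], [241.2, 80.9], [394.0, 84.3], [254.3, 83.8]]
```

View pics/w2.png

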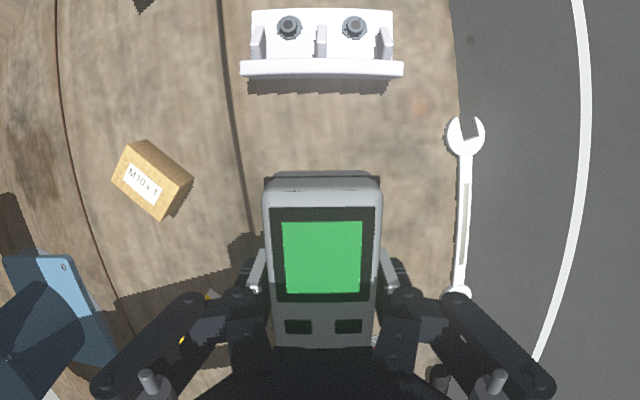

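```bash
python3 - <<'E'
from h import *
c=dict(np.load("w2.npz"))
A=ray("wrist",[(403,76),(241,76)],45,c)[:,:2]; print("stop",A.round(1).tolist(),A.mean(0).round(1),np.linalg.norm(A[0]-A[1]),np.degrees(np.arctan2(*(A[0]-A[1])[::-1])))
im=cv2.imread("pics/w2.png")
cv2.imwrite("pics/w2c.png",np.hstack([cv2.resize(im[40:110,225:425],(800,280),interpolation=3)]+[]) if 0 else np.vstack([cv2.resize(im[45:105,225:425],(800,240),interpolation=cv2.INTER_CUBIC),cv2.resize(im[155:235,225:425],(800,320),interpolation=cv2.INTER_CUBIC)]))
E
```

```text
stop [[509.3, 244.3], [392.4, 257.4]] [450.9 250.8] 117.61302554478922 -6.3842481635694
```

View pics/w2c.png

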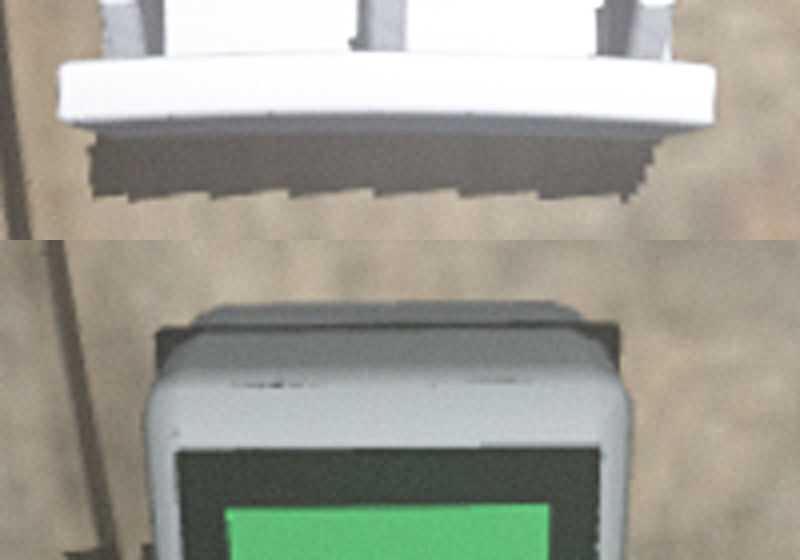

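The crop shows the stop's face edge level at row ≈75.5, columns 241–403. The timer's front edge is parallel to it at row ≈191, and both are centred on column 322, so yaw and lateral position are right. Now I lower it and approach.

Call:
play_rows(steps=[{"travel":[0.5,0,3],"rotation":[0,0,0]},{"travel":[1,0,6],"rotation":[0,0,0]},{"travel":[1.5,0,8.5],"rotation":[0,0,0]},{"travel":[2,0,10.2],"rotation":[0,0,0]},{"travel":[2.5,0,11.2],"rotation":[0,0,0]},{"travel":[3,0,11.6],"rotation":[0,0,0]},{"travel":[3.5,0,11.7],"rotation":[0,0,0]},{"travel":[3.8,0,11.7],"rotation":[0,0,0]},{"travel":[3.8,0,11.7],"rotation":[0,0,0]},{"travel":[3.8,0,11.7],"rotation":[0,0,0]}])

```text
t: 5.37
ee_pos: [445.5, 185.9, 11.4]
ee_rot: [[0.112, 0.994, 0.002], [0.994, -0.112, 0.0], [0.0, 0.002, -1.0]]
wrist_force: [0.0, 0.2, -2.5]
opening: 0.579
finger_force: 43.1
```

Call:
play_rows(steps=[{"travel":[0.2,0,0],"rotation":[0,0,0]},{"travel":[0.4,0,0],"rotation":[0,0,0]},{"travel":[0.6,0,0],"rotation":[0,0,0]},{"travel":[0.8,0,0],"rotation":[0,0,0]},{"travel":[0.8,0,0],"rotation":[0,0,0]},{"travel":[0.8,0,0],"rotation":[0,0,0]}])

```text
t: 5.87
ee_pos: [445.6, 193.8, 10.3]
ee_rot: [[0.112, 0.994, -0.0], [0.994, -0.112, 0.0], [0.0, -0.0, -1.0]]
wrist_force: [-0.5, 0.2, -1.3]
opening: 0.578
finger_force: 43.1
```

Call:
play_rows(steps=[{"travel":[0.1,0,0.05],"rotation":[0,0,0]},{"travel":[0.2,0,0.1],"rotation":[0,0,0]},{"travel":[0.3,0,0.1],"rotation":[0,0,0]},{"travel":[0.3,0,0.1],"rotation":[0,0,0]},{"travel":[0.3,0,0.1],"rotation":[0,0,0]}])

```text
t: 6.28
ee_pos: [445.9, 196.7, 9.3]
ee_rot: [[0.113, 0.994, -0.0], [0.994, -0.113, -0.0], [-0.0, -0.0, -1.0]]
wrist_force: [-0.0, -0.1, -1.5]
opening: 0.573
finger_force: 43.1
```

Call:
play_rows(steps=[{"travel":[0.05,0,0.05],"rotation":[0,0,0]},{"travel":[0.1,0,0.05],"rotation":[0,0,0]},{"travel":[0.15,0,0.05],"rotation":[0,0,0]},{"travel":[0.2,0,0.05],"rotation":[0,0,0]},{"travel":[0.2,0,0.05],"rotation":[0,0,0]},{"travel":[0.2,0,0.05],"rotation":[0,0,0]}])

```text
t: 6.78
ee_pos: [446.1, 198.7, 8.8]
ee_rot: [[0.113, 0.994, 0.0], [0.994, -0.113, 0.0], [0.0, 0.0, -1.0]]
wrist_force: [-0.2, 0.1, -1.5]
opening: 0.579
finger_force: 43.1
```

Call:
play_rows(steps=[{"travel":[0.05,0,0.02],"rotation":[0,0,0]},{"travel":[0.1,0,0.04],"rotation":[0,0,0]},{"travel":[0.15,0,0.04],"rotation":[0,0,0]},{"travel":[0.2,0,0.04],"rotation":[0,0,0]},{"travel":[0.2,0,0.04],"rotation":[0,0,0]},{"travel":[0.2,0,0.04],"rotation":[0,0,0]}])

```text
t: 7.28
ee_pos: [446.6, 200.6, 8.7]
ee_rot: [[0.113, 0.994, 0.001], [0.994, -0.113, -0.0], [0.0, 0.001, -1.0]]
wrist_force: [-0.8, -3.0, 4.2]
opening: 0.579
finger_force: 43.6
```

Call:
play_rows(steps=[{"travel":[0.05,0,0],"rotation":[0,0,0]},{"travel":[0.1,0,0],"rotation":[0,0,0]},{"travel":[0.15,0,0],"rotation":[0,0,0]},{"travel":[0.15,0,0],"rotation":[0,0,0]},{"travel":[0.15,0,0],"rotation":[0,0,0]}])

```text
t: 7.7
ee_pos: [446.7, 201.2, 8.7]
ee_rot: [[0.112, 0.994, 0.0], [0.994, -0.112, -0.001], [-0.001, 0.0, -1.0]]
wrist_force: [-0.2, -8.3, 6.4]
opening: 0.577
finger_force: 44.0
```

Call:
play_rows(steps=[{"travel":[0.05,0,0],"rotation":[0,0,0]},{"travel":[0,0,0],"rotation":[0,0,0]},{"travel":[0,0,0],"rotation":[0,0,0]},{"travel":[0,0,0],"rotation":[0,0,0]},{"travel":[0,0,0],"rotation":[0,0,0]},{"travel":[0,0,0],"rotation":[0,0,0]},{"travel":[0,0,-1.5],"rotation":[0,0,0]},{"travel":[0,0,-4],"rotation":[0,0,0]},{"travel":[0,0,-7],"rotation":[0,0,0]},{"travel":[0,0,-10],"rotation":[0,0,0]},{"travel":[-3,0,-12],"rotation":[0,0,0]},{"travel":[-6.5,0,-12],"rotation":[0,0,0]},{"travel":[-10,0,-12],"rotation":[0,0,0]},{"travel":[-11,0,-12],"rotation":[0,0,0]},{"travel":[-11,0,-12],"rotation":[0,0,0]},{"travel":[-11,0,-12],"rotation":[0,0,0]}], fingers=1)

```text
t: 9.03
ee_pos: [434.2, 92.7, 128.4]
ee_rot: [[0.115, 0.993, 0.0], [0.993, -0.115, 0.001], [0.001, -0.0, -1.0]]
wrist_force: [-0.3, 0.6, -0.6]
opening: 1.001
finger_force: 0.0
```

Call:
play_rows(steps=[{"travel":[0,0,0],"rotation":[0,0,0]},{"travel":[0,0,0],"rotation":[0,0,0]},{"travel":[0,0,0],"rotation":[0,0,0]},{"travel":[0,0,0],"rotation":[0,0,0]},{"travel":[0,0,0],"rotation":[0,0,0]},{"travel":[0,0,0],"rotation":[0,0,0]},{"travel":[0,0,0],"rotation":[0,0,0]},{"travel":[0,0,0],"rotation":[0,0,0]},{"travel":[0,0,0],"rotation":[0,0,0]},{"travel":[0,0,0],"rotation":[0,0,0]}], fingers=-1)

```text
t: 9.87
ee_pos: [434.1, 92.8, 128.4]
ee_rot: [[0.113, 0.994, 0.0], [0.994, -0.113, 0.0], [0.0, 0.0, -1.0]]
wrist_force: [-0.0, -1.0, 0.3]
opening: -0.001
finger_force: 0.0
```

```bash
python3 - <<'E'
from h import *
c=env.camera_info("wrist"); im=env.read_camera("wrist"); cv2.imwrite("pics/w3.png",im[:,:,::-1])
np.savez("w3.npz",**{k:np.array(v) for k,v in c.items() if k in("intrinsics","R","t")})
s=env.read_state(); print(s["t"],np.round(s["ee_pos"],1),s["opening"],np.round(s["ee_rot"],3).tolist())
E
```

```text
9.9167 [434.1  92.7 128.4] 0.0021222529295900515 [[0.113, 0.994, 0.0], [0.994, -0.113, -0.0], [-0.0, 0.0, -1.0]]
```

View pics/w3.png

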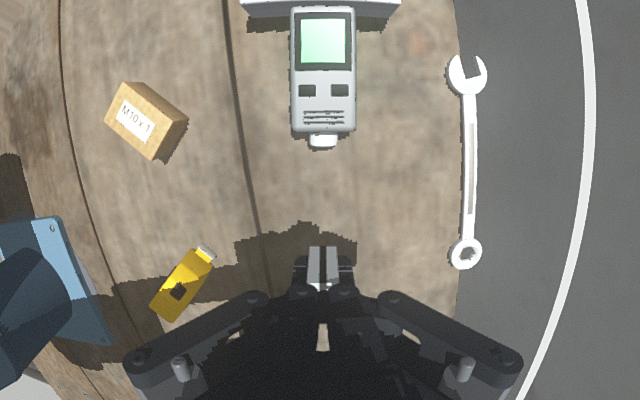

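The timer lies square against the stop, with its button at (323,141) in line with the shut fingers at column 323. Next I check the button's distance.

```bash
python3 - <<'E'
from h import *
c=dict(np.load("w3.npz")); t=np.array([434.1,92.7]); X=np.array([.113,.994]);Y=np.array([.994,-.113])
for n,p,z in[("tip",(323,146),19),("endL",(291,132),30),("endR",(355,132),30),("pl",(291,10),38),("pr",(355,10),38),("sL",(241,11),45),("sR",(400,11),45)]:
    q=ray("wrist",[p],z,c)[0,:2]; print(n,q.round(1),"tool x,y",((q-t)@X).round(1),((q-t)@Y).round(1))
E
```

```text
tip [439.6 138.1] tool x,y 45.7 0.3
endL [416.2 153.7] tool x,y 58.6 -24.7
endR [465.8 148.1] tool x,y 58.6 25.2
pl [428.2 248.1] tool x,y 153.8 -23.4
pr [475.3 242.7] tool x,y 153.8 24.0
sL [392.1 252.1] tool x,y 153.7 -59.8
sR [507.6 238.5] tool x,y 153.3 56.6
```

Call:
play_rows(steps=[{"travel":[0,0,3.5],"rotation":[0,0,0]},{"travel":[0,0,7],"rotation":[0,0,0]},{"travel":[0,0,10],"rotation":[0,0,0]},{"travel":[0.5,0,11.6],"rotation":[0,0,0]},{"travel":[1.2,0,12],"rotation":[0,0,0]},{"travel":[2,0,12],"rotation":[0,0,0]},{"travel":[2.5,0,12],"rotation":[0,0,0]},{"travel":[2.8,0,12],"rotation":[0,0,0]},{"travel":[3,0,12],"rotation":[0,0,0]},{"travel":[3,0,12],"rotation":[0,0,0]},{"travel":[3,0,12],"rotation":[0,0,0]}])

```text
t: 10.83
ee_pos: [438.0, 122.8, 9.2]
ee_rot: [[0.112, 0.994, 0.002], [0.994, -0.112, -0.0], [0.0, 0.002, -1.0]]
wrist_force: [0.3, -0.2, -0.3]
opening: -0.002
finger_force: 0.0
```

Call:
play_rows(steps=[{"travel":[0.2,0,0],"rotation":[0,0,0]},{"travel":[0.4,0,0],"rotation":[0,0,0]},{"travel":[0.6,0,0],"rotation":[0,0,0]},{"travel":[0.6,0,0],"rotation":[0,0,0]},{"travel":[0.6,0,0],"rotation":[0,0,0]}])

```text
t: 11.25
ee_pos: [438.3, 128.3, 8.5]
ee_rot: [[0.112, 0.994, 0.0], [0.994, -0.112, -0.0], [-0.0, 0.0, -1.0]]
wrist_force: [-0.9, -2.7, 3.0]
opening: -0.002
finger_force: 1.5
```

Call:
play_rows(steps=[{"travel":[0.1,0,0],"rotation":[0,0,0]},{"travel":[0.2,0,0],"rotation":[0,0,0]},{"travel":[0.3,0,0],"rotation":[0,0,0]},{"travel":[0.4,0,0],"rotation":[0,0,0]},{"travel":[0.4,0,0],"rotation":[0,0,0]},{"travel":[0.4,0,0],"rotation":[0,0,0]}])

```text
t: 11.75
ee_pos: [438.7, 132.3, 8.5]
ee_rot: [[0.112, 0.994, -0.0], [0.994, -0.112, -0.001], [-0.001, 0.0, -1.0]]
wrist_force: [-1.2, -5.7, 3.7]
opening: -0.003
finger_force: 2.8
```

Call:
play_rows(steps=[{"travel":[0.1,0,0],"rotation":[0,0,0]},{"travel":[0.2,0,0],"rotation":[0,0,0]},{"travel":[0.3,0,0],"rotation":[0,0,0]},{"travel":[0.3,0,0],"rotation":[0,0,0]},{"travel":[0.3,0,0],"rotation":[0,0,0]}])

```text
t: 12.17
ee_pos: [438.5, 133.1, 8.5]
ee_rot: [[0.111, 0.994, -0.001], [0.994, -0.111, -0.004], [-0.004, -0.001, -1.0]]
wrist_force: [-2.4, -18.0, 5.9]
opening: -0.002
finger_force: 9.2
```

18 N against a hard end after about 6 mm of travel means the button is fully in. I back off and look.

Call:
play_rows(steps=[{"travel":[-0.3,0,0],"rotation":[0,0,0]},{"travel":[-0.6,0,0],"rotation":[0,0,0]},{"travel":[-0.9,0,0],"rotation":[0,0,0]},{"travel":[-1.5,0,0],"rotation":[0,0,0]},{"travel":[-2.5,0,0],"rotation":[0,0,0]},{"travel":[-4,0,-1],"rotation":[0,0,0]},{"travel":[-4.3,0,-4],"rotation":[0,0,0]},{"travel":[-4.3,0,-8],"rotation":[0,0,0]},{"travel":[-4.3,0,-12],"rotation":[0,0,0]},{"travel":[-4.3,0,-12],"rotation":[0,0,0]},{"travel":[-4.3,0,-12],"rotation":[0,0,0]}])

```text
t: 13.08
ee_pos: [436.0, 92.5, 130.7]
ee_rot: [[0.113, 0.994, 0.006], [0.994, -0.113, 0.0], [0.001, 0.006, -1.0]]
wrist_force: [0.1, -0.5, -0.8]
opening: -0.002
finger_force: 0.0
```

```bash
python3 - <<'E'
from h import *
a=env.read_camera("wrist")[:,:,::-1]; b=env.read_camera("top")[:,:,::-1]
cv2.imwrite("pics/end.png",np.hstack([cv2.resize(a[0:170,225:425],(400,340),interpolation=cv2.INTER_CUBIC),cv2.resize(b[150:235,165:265],(400,340),interpolation=cv2.INTER_CUBIC)]))
s=env.read_state(); print(s["t"],np.round(s["ee_pos"],1),np.round(s["wrist_force"],1))
E
```

```text
13.1833 [433.4  92.6 127.9] [ 0.9  0.6 -1.7]
```

View pics/end.png

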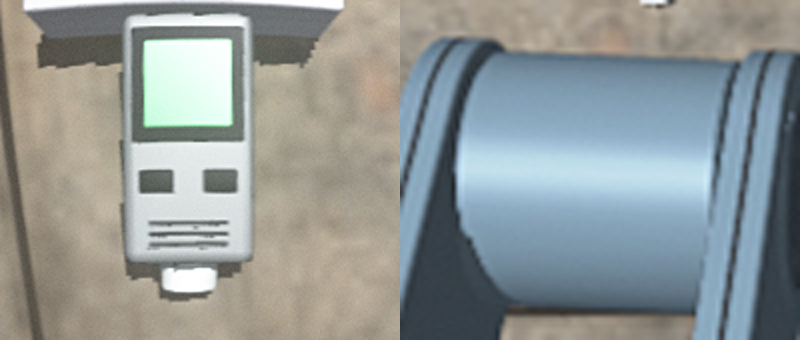

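The timer sits flush and square against the stop, within about 2 mm of its middle. The button is out again and the arm is clear.

```bash
python3 -c "
from rig import env
print(env.finish_job())"
```

```text
the job is handed in; nothing more can be done
None
```

The timer is flat and square against the stop, about 2 mm off its middle; the button was pressed fully in (firm end stop at 18 N) and sprang back out, and the job was handed in at about 13 s with the arm clear.

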